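Gauge three bored blocks and tray the undersize ones

TASK

One of the three bored aluminium blocks on the grey mat has a bore wide enough for the steel plug gauge, the other two are undersize. Lift the gauge from its white stand and try it straight and gently, without forcing, in the blocks until you find the one it slips into; leave it standing there, fully home, with that block still in its place on the mat. Then set the two undersize blocks flat, top up, on the floor of the aluminium reject tray, and do not disturb the beaker, the tape roll or the jar.

Things in the scene. Friction and masses are not known exactly. Their poses are not given: they have to be found in the camera images.
- gauge: Steel plug gauge, 89 mm long, 0.12 kg, standing nose down in its stand. Origin: centre of the nose's end (lowest point), z along its axis up to the handle. Round nose 16 mm in diameter, 28 mm long (0.8 mm lead chamfer); collar 28 mm in diameter from 28 to 33 mm; round dark handle 20 mm in diameter from 33 to 89 mm. Home in the wide bore the collar rests on the block's top; in a narrow bore the nose does not enter.
- gauge_handle (a point): Point on the gauge's axis, 63 mm above its nose's end, where the handle is best gripped.
- stand: White stand of the gauge, 64 x 64 x 36 mm, fixed to the bench to the right of the drawer cabinet, with a loose-fitting vertical hole in its top; the gauge lifts straight out (28 mm). Origin: centre of the underside, z up.
- tray: Reject tray: shallow open aluminium tray fixed to the bench to the left of and behind the drawer cabinet, 130 (its x) x 170 (its y) mm outside, 18 mm high, walls and floor 3 mm thick; two blocks fit side by side along its y. Its near edge is 15 mm or more from the cabinet, which is 225 mm high. Origin: centre of the underside, z up.
- mat: Thin grey mat fixed to the bench, 330 (its x) x 110 (its y) x 3 mm, on which the three blocks lie in a row along its x, about 105 mm apart. Origin: centre of the underside. The grey drawer cabinet between mat and stand is 225 mm high: carry things over it.
- block_a: One of three aluminium bearing blocks, alike outside, 40 (its x) x 56 (its y) x 30 mm high, about 0.15 kg, loose on the grey mat, with a round bore right through from top to underside in the middle. One block has a 19.5 mm bore, the other two 13 mm; which lies where differs. Origin: centre of the underside, z up along the bore; the bore's mouth (0.5 mm chamfer) is 30 mm above it.
- block_b: One of three aluminium bearing blocks, alike outside, 40 (its x) x 56 (its y) x 30 mm high, about 0.15 kg, loose on the grey mat, with a round bore right through from top to underside in the middle. One block has a 19.5 mm bore, the other two 13 mm; which lies where differs. Origin: centre of the underside, z up along the bore; the bore's mouth (0.5 mm chamfer) is 30 mm above it.
- block_c: One of three aluminium bearing blocks, alike outside, 40 (its x) x 56 (its y) x 30 mm high, about 0.15 kg, loose on the grey mat, with a round bore right through from top to underside in the middle. One block has a 19.5 mm bore, the other two 13 mm; which lies where differs. Origin: centre of the underside, z up along the bore; the bore's mouth (0.5 mm chamfer) is 30 mm above it.
- beaker: Bystander: small clear beaker, 52 mm across and 66 mm high. Origin: centre of the underside.
- tape_roll: Bystander: roll of masking tape, 67 mm across and 18 mm high. Origin: centre of the underside.
- paste_jar: Bystander: small jar with a screw lid, 47 mm across and 36 mm high. Origin: centre of the underside.
Things that resemble listed ones, but are neither listed nor needed, are in the scene too. Leave any blue, purple or red look-alike of the block_c alone.

How it is judged:
By the outcome, as a careful person would: the job done as asked, in the order asked, and still so for the second after the job is handed in, with the robot touching nothing.
It also fails if it takes over 72 s, if anything falls off the work surface, if the arm or the gripper's body presses on something with over 40 N, if the wrist force passes 120 N, or if a joint passes its speed limit or range.

ROBOT

A 6-joint arm with a two-finger parallel gripper is mounted at the origin on a cart in front of the work surface, level with it; the furniture and walls round the work are solid. World frame = base frame: x ahead of the robot, y to its left, z up, the work surface at z = 0. Lengths are in m, angles in rad, forces in N, time in s.
With the tool pointing down it reaches from about 0.275 to 0.775 m from the base axis. Payload 14.6 kg.
Tool frame: the origin (TCP) lies at the very end of the fingers, on their centre line; the grasp point (between the pads) lies 19 mm behind it (tcp_to_grasp is the distance from the TCP to the grasp point, in m); z points along the fingers, y is the line along which they close (so a half turn about z gives the same grasp; the last joint's range is limited). The gripper opens to 85 mm and grips with 20 to 120 N. Pads are 22 mm wide; open, the fingers measure 114 mm over their backs; the gripper's body (76 mm by 85 mm) begins 54 mm behind the grasp point. The pads swing forward as they close: fully open they stand 13 mm farther back than shut.
Start: joints at [1.042, 0.263, -0.048, 1.259, 0, 1.415], TCP at [0.192, 0.489, 0.231] pointing down, gripper open.
Joint ranges: [-2.65, 2.65], [-0.89, 1.7], [-1.18, 1.37], [-2.13, 2.11], [-1.35, 1.29], [-3.14, 3.14]. Speed limits (rad/s): [1.89, 1.89, 2.57, 2.79, 3.14, 3.14].

INTERFACE

Orientations are given as a unit quaternion [w, x, y, z].
In Python, from cell import * gives the robot as it stands.
- The arm moves only by the tool apply_moves, never from a script. Its argument "commands" is a list of rows, each a list of 3 entries, a list of its own where there are three numbers: the shift along the world's x, y, z in units of 100 mm (1.0 is 100 mm), then the turn, a rotation vector about the world's x, y, z in units of 0.12 rad (1.0 is 0.12 rad), then the closure, from 0 (fully open) to 1 (shut). In form: [[[dx, dy, dz], [ax, ay, az], claw], ...]. A call has 1 to 8 rows; each row shifts and turns the commanded pose from where the row before left it; what a row does not reach is not made up. A row lasts 1/12 s, in which the tool goes at most 41.7 mm and 7.16 degrees, less where a joint would pass 70% of its speed; a pose out of reach is approached as far as the arm can. A call with a number of a shift or a turn outside -1 to 1 is refused whole. A call with a gripper value outside its range is refused whole. The fingers move at their own pace and stop on an object; "grip_force" is the grip in N (left out, the last holds). Time passes only in rows, so rows that do not move let the fingers close. It gives the time, the measured TCP pose, the force, the opening and the grip force at its end, in the units of the state.
- get_obs(): the state, without advancing time (a new reading comes with each control period).
- camera(name): name is "scene" or "top"; returns a dict with "frame" (400x640x3 uint8, blue, green, red), "z_map" (400x640 float32, m along the optical axis (not along the pixel's ray), 0 where there is no reading), "K" (3x3 intrinsics, pixels), "R" (3x3) and "t" (3): a world point X has camera coordinates R X + t. Camera axes: x right, y down, z forward; pixel columns grow to the right and rows downward; lengths in m; the calibration is good to about 2 mm. A picture is of the moment at which its call begins.
- hand_in(): hands the job in; it is judged then, once.
Trained networks look in the newest picture that a camera, given by its name, has taken for a name from the list of things; names that differ only in an ending like _2 or _b are one class to them, and where a whole thing is asked for, a point or a joint stands for the part that bears it (a point fixed in the world has none). Each returns a list of dicts, best first, with "conf" (0 to 1); they miss things now and then, are a little off and sometimes report something else, mostly with a low value. They report only what shows in the picture. A call takes as long as a camera call. They do not tell look-alikes from the thing itself.
- spot_in(camera, name): "uv" ([column, row] in pixels, amid what is visible of it).
- silhouettes(camera, name): "pixels" (400x640 bool, what is visible of it) and "uv" ([column, row] in pixels, amid what is visible of it).
- tip_of(camera, name): "uv" ([column, row] in pixels: a listed point, or the origin of a listed thing).
The state is a dict: "clock": time; "joint_positions": joint angles; "qd": joint speeds; "joint_torque": joint torques, N m; "eef_pos": TCP position; "eef_rot": TCP orientation; "ft_force": force on the tool from outside, world axes, zero at the start; "ft_torque": the same for the moment, N m; "grip_width": opening from 0.0 (shut) to 1.0 (fully open); "finger_force": force on a finger pad.
Only numpy, scipy, OpenCV 4.12 (cv2) and the standard library are available. Lean on these libraries where they do the work, as an engineer would, in place of code of your own. Each camera call takes 0.05 s, during which the arm holds its last target. There are 200 camera calls.

## Working session

There is one attempt and no reset: what is moved stays moved. The work goes in short steps, Python scripts to look and compute and a tool call to move; the robot and the scene stay as the last step left them, time stands still between calls to the robot, and variables do not carry over. Pictures are saved under pics/ and viewed, at most 10 in all, crops included, and the job is handed in when it is done.

Besides the shell and the picture viewer there is one more tool, called after "Request:" as name(argument=value, ...) on one line, values as JSON. apply_moves: Moves the arm, as the interface text tells. Shifts and turns lie within -1 to 1; 1 stands for 100 mm of shift or 0.12 rad of turn. Its arguments: {"type":"object","properties":{"commands":{"type":"array","items":{"type":"array"}},"grip_force":{"type":"number"}},"required":["commands"]}

```bash
mkdir -p pics; ls; python3 - <<'E'
from cell import *
import cv2
o=get_obs(); print({k:o[k] for k in o})
for n in("scene","top"):
    c=camera(n); cv2.imwrite(f"pics/{n}0.png",c["frame"]); print(n,c["K"].tolist(),c["R"].round(4).tolist(),c["t"].round(4).tolist())
    for k in("gauge","gauge_handle","stand","tray","mat","block_a","beaker","tape_roll","paste_jar"):
        print(k,[(np.round(d["uv"]).tolist() if 'np' in globals() else [round(float(x)) for x in d["uv"]],round(float(d["conf"]),2)) for d in spot_in(n,k)])
E
```

```text
pics
{'clock': 0.0, 'joint_positions': array([ 1.04169933e+00,  2.63522504e-01, -4.89377346e-02,  1.25942143e+00,
       -6.78582675e-06,  1.41549044e+00]), 'qd': array([ 0.0004707 , -0.00054226, -0.0009138 , -0.00224317, -0.00056714,
        0.00084422]), 'joint_torque': array([ 6.33499767e-04, -6.37619519e+01,  3.84573483e+01,  1.34509272e-02,
        3.27771500e-05, -1.62396475e-05]), 'eef_pos': array([0.19156645, 0.48849602, 0.23082503]), 'eef_rot': array([-1.78903665e-04,  1.85809385e-01,  9.82585659e-01, -5.12345197e-04]), 'ft_force': array([ 0.41314036, -0.32480427,  0.11163789]), 'ft_torque': array([-0.02284204, -0.03950483, -0.01537854]), 'finger_force': 0.0, 'grip_width': 0.9950376771745908}
scene [[403.4754807667337, 0.0, 319.8839327044017], [0.0, 403.4754807667337, 200.32729156588087], [0.0, 0.0, 1.0]] [[-0.8622, -0.5066, 0.0018], [-0.3829, 0.6492, -0.6572], [0.3318, -0.5674, -0.7537]] [0.5059, 0.2222, 1.2053]
gauge []
gauge_handle [([226, 264], 0.27)]
stand []
tray [([273, 234], 0.89)]
mat [([287, 304], 0.76)]
block_a [([255, 306], 0.92), ([330, 295], 0.72), ([204, 342], 0.69), ([272, 234], 0.64), ([294, 300], 0.63), ([263, 191], 0.57), ([210, 240], 0.55)]
beaker [([224, 266], 0.83), ([329, 296], 0.55)]
tape_roll [([225, 264], 0.65), ([331, 294], 0.55), ([374, 133], 0.46)]
paste_jar [([377, 131], 0.47)]
top [[466.1897105909364, 0.0, 321.76068114625747], [0.0, 466.1897105909364, 195.76524444635163], [0.0, 0.0, 1.0]] [[-0.0269, -0.9996, -0.0118], [-0.9937, 0.028, -0.1086], [0.1088, 0.0089, -0.994]] [0.1074, 0.5753, 1.8079]
gauge [([413, 220], 0.49)]
gauge_handle [([411, 218], 0.54)]
stand [([405, 216], 0.79), ([247, 231], 0.66)]
tray [([294, 184], 0.6)]
mat [([245, 230], 0.96)]
block_a [([321, 148], 0.63), ([249, 230], 0.57), ([268, 252], 0.54), ([194, 198], 0.48), ([262, 147], 0.47)]
beaker [([243, 168], 0.48)]
tape_roll [([234, 263], 0.49)]
paste_jar [([447, 192], 0.58)]
```

View pics/scene0.png

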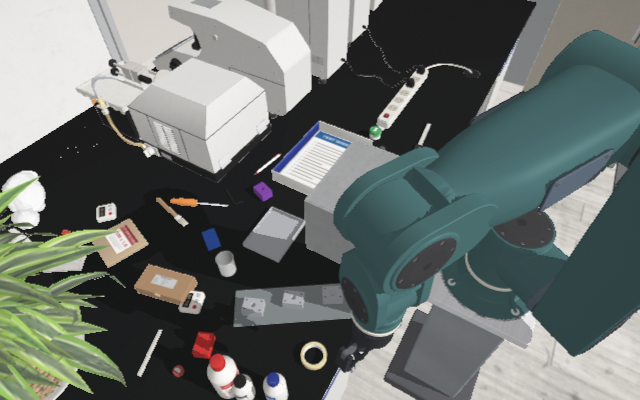

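View pics/top0.png

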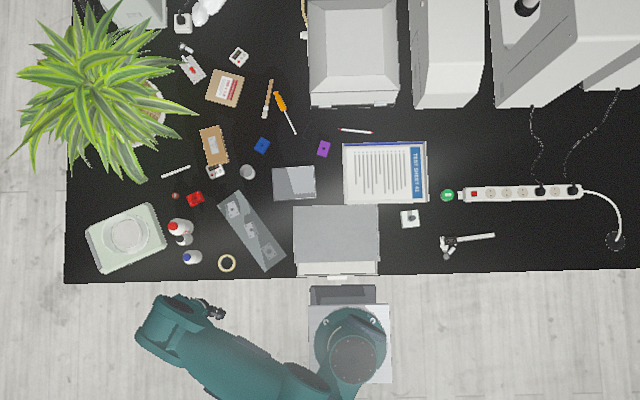

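Scene picture: mat with three blocks at about (254,306), (293,299), (332,293); tray (273,234); beaker (226,264); tape (314,355). Top picture: blocks about (235,209), (250,230), (266,252); gauge in the white stand (409,218); tray (294,183); look-alikes are blue (262,146), purple (323,148) and red (195,198), which I leave alone. The cabinet is at (336,240), the jar with the green lid at (447,195).

```bash
cat > h.py <<'E'
from cell import *
import numpy as np, cv2
def cloud(c):
    z=c["z_map"]; v,u=np.mgrid[0:400,0:640]; K=c["K"]
    P=np.stack([(u-K[0,2])*z/K[0,0],(v-K[1,2])*z/K[1,1],z],-1)
    W=(P-c["t"])@c["R"]; W[z==0]=np.nan; return W
def ray(c,uv,h):
    "world point at height h seen at pixel uv"
    K=c["K"]; d=np.array([(uv[0]-K[0,2])/K[0,0],(uv[1]-K[1,2])/K[1,1],1])@c["R"]; o=-c["t"]@c["R"]
    return o+d*(h-o[2])/d[2]
def proj(c,X):
    p=np.asarray(X)@c["R"].T+c["t"]; q=p@c["K"].T; return q[...,:2]/q[...,2:]
E
python3 - <<'E'
from h import *
for n,box in(("top",(190,150,460,290)),("scene",(220,200,360,340))):
    c=camera(n); W=cloud(c); np.savez(f"{n}.npz",**c)
    for u,v in([(235,202),(235,209),(250,230),(266,252),(294,183),(409,218),(405,222),(447,195),(247,172),(226,263),(336,240),(336,215),(385,172),(480,238),(184,230),(300,240),(372,240)] if n=="top" else [(254,306),(293,299),(332,293),(273,234),(226,264),(314,355),(240,320)]):
        print(n,u,v,W[v,u].round(3))
    x0,y0,x1,y1=box
c=dict(np.load("top.npz")); f=c["frame"]
a=cv2.resize(f[190:275,210:290],None,fx=7,fy=7,interpolation=cv2.INTER_CUBIC)
c=dict(np.load("scene.npz")); b=cv2.resize(c["frame"][275:335,225:350],None,fx=6,fy=6,interpolation=cv2.INTER_CUBIC)
cv2.imwrite("pics/a.png",a); cv2.imwrite("pics/b.png",b)
E
```

```text
top 235 202 [0.565 0.438 0.013]
top 235 209 [0.535 0.435 0.03 ]
top 250 230 [0.452 0.38  0.014]
top 266 252 [0.364 0.315 0.032]
top 294 183 [ 0.637  0.202 -0.004]
top 409 218 [ 0.479 -0.241  0.07 ]
top 405 222 [ 0.466 -0.231  0.033]
top 447 195 [ 0.567 -0.4    0.036]
top 247 172 [0.687 0.391 0.   ]
top 226 263 [0.324 0.478 0.002]
top 336 240 [0.4   0.044 0.223]
top 336 215 [0.487 0.042 0.227]
top 385 172 [ 0.667 -0.163  0.022]
top 480 238 [ 0.396 -0.531 -0.002]
top 184 230 [0.455 0.613 0.108]
top 300 240 [0.404 0.17  0.225]
top 372 240 [ 0.397 -0.081  0.225]
scene 254 306 [0.532 0.449 0.033]
scene 293 299 [0.46  0.367 0.007]
scene 332 293 [0.372 0.297 0.013]
scene 273 234 [0.641 0.206 0.003]
scene 226 264 [0.701 0.37  0.   ]
scene 314 355 [ 0.329  0.469 -0.003]
scene 240 320 [0.552 0.492 0.004]
```

View pics/a.png

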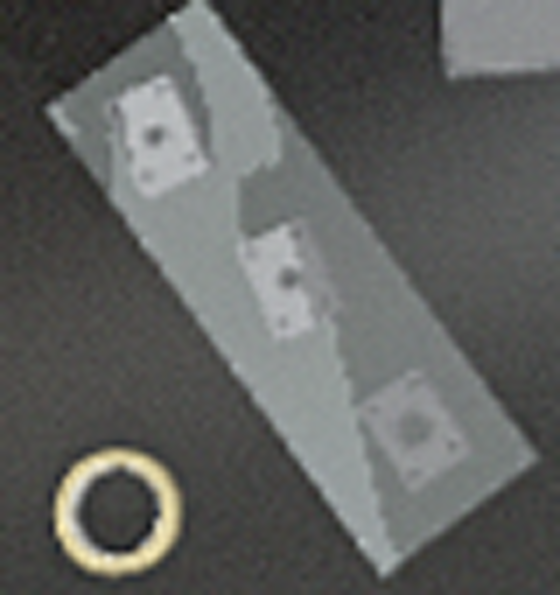

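View pics/b.png

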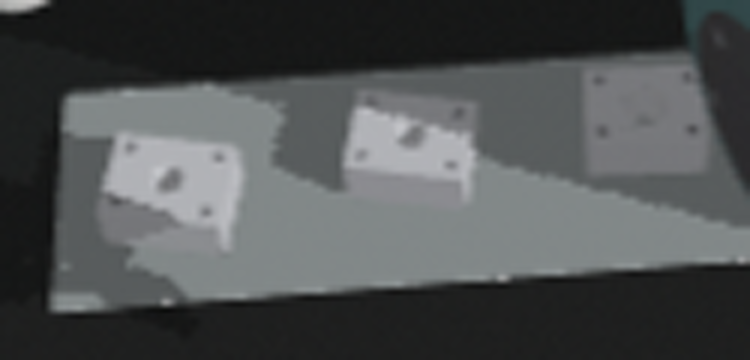

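```bash
python3 - <<'E'
from h import *
T=dict(np.load("top.npz")); S=dict(np.load("scene.npz"))
def refine(c,uv,r=1.6,up=8):
    g=cv2.cvtColor(c["frame"],cv2.COLOR_BGR2GRAY).astype(np.float32)
    v,u=np.mgrid[-r:r:25j,-r:r:25j]
    for _ in range(4):
        p=cv2.remap(g,(u+uv[0]).astype(np.float32),(v+uv[1]).astype(np.float32),cv2.INTER_CUBIC)
        w=np.clip(np.percentile(p,60)-p,0,None)*(u*u+v*v<r*r); 
        uv=np.array(uv)+[(w*u).sum()/w.sum(),(w*v).sum()/w.sum()]
    return uv
A={"1":([(112,103),(162,82),(190,157),(148,176)],(154,134)),"2":([(252,253),(298,231),(325,300),(284,322)],(290,278)),"3":([(372,408),(417,376),(455,446),(413,477)],(414,428))}
B={"1":([(130,147),(219,157),(207,211)],(169,180)),"2":([(371,101),(458,113),(451,164),(361,154)],(411,136)),"3":([(600,80),(687,77),(692,128),(602,131)],(647,105))}
for c,D,s,off,n in((T,A,7,(210,190),"top"),(S,B,6,(225,275),"scene")):
    for k,(sc,b) in D.items():
        px=[(np.array(q)+.5)/s-.5+off for q in sc]
        w0=np.array([ray(c,q,.033) for q in px]); w1=np.array([ray(c,refine(c,q),.033) for q in px])
        bb=ray(c,refine(c,(np.array(b)+.5)/s-.5+off,2.5),.033)
        print(n,k,"raw ctr",w0.mean(0)[:2].round(4),"ref",w1.mean(0)[:2].round(4),"bore",bb[:2].round(4)); print((w1[:,:2]*1e3).round(1).tolist())
def rect(W2): 
    r=cv2.minAreaRect((W2*1000).astype(np.float32)); return np.round(r[0],1),np.round(r[1],1),round(r[2],1)
for n,c in(("top",T),("scene",S)):
    camera(n); 
    for k,h in(("tray",.018),("mat",.003),("block_a",.033),("stand",.036),("beaker",.066),("tape_roll",.018),("paste_jar",.036)):
        for d in silhouettes(n,k)[:4 if k=="block_a" else 1]:
            v,u=np.nonzero(d["pixels"]); W=np.array([ray(c,(a,b),h)[:2] for a,b in zip(u,v)])
            print(n,k,round(d["conf"],2),np.round(d["uv"],1),rect(W) if len(W)>4 else len(W))
    for k,h in(("gauge_handle",.071),("gauge",.008),("tray",0),("mat",0),("stand",0),("block_a",.003)):
        for d in tip_of(n,k)[:4]: print("tip",n,k,round(d["conf"],2),np.round(d["uv"],1),ray(c,d["uv"],h).round(4)[:2])
cv2.imwrite("pics/c.png",cv2.resize(T["frame"][195:240,385:435],None,fx=11,fy=11,interpolation=cv2.INTER_CUBIC))
E
```

```text
top 1 raw ctr [0.5392 0.4488] ref [0.5429 0.4495] bore [0.5356 0.4477]
[[560.3, 474.6], [573.8, 445.2], [524.3, 425.3], [513.1, 452.6]]
top 2 raw ctr [0.4545 0.3725] ref [0.4546 0.373 ] bore [0.4533 0.3711]
[[470.3, 394.7], [479.3, 366.7], [439.8, 353.1], [429.0, 377.3]]
top 3 raw ctr [0.369  0.3039] ref [0.3704 0.3029] bore [0.3672 0.3036]
[[381.0, 328.5], [400.7, 294.4], [358.0, 282.8], [342.0, 306.1]]
scene 1 raw ctr [0.5332 0.4404] ref [0.5334 0.4406] bore [0.5361 0.4475]
[[562.3, 443.4], [524.4, 426.8], [513.5, 451.6]]
scene 2 raw ctr [0.4551 0.3719] ref [0.455 0.372] bore [0.4529 0.3726]
[[479.9, 367.0], [441.3, 352.0], [430.2, 376.0], [468.7, 392.7]]
scene 3 raw ctr [0.3686 0.3037] ref [0.3676 0.3031] bore [0.365  0.3113]
[[393.6, 303.9], [354.5, 278.3], [343.5, 304.1], [379.0, 326.1]]
top tray 0.71 [294.3 180.6] (array([635.5, 203.1]), array([138.6, 173.6]), 3.9)
top mat 0.96 [248.6 236.1] (array([452.9, 376.6]), array([334.6, 116.2]), 35.6)
top block_a 0.64 [249.6 229.3] (array([454.7, 372.7]), array([63. , 48.6]), 21.1)
top block_a 0.64 [232.3 212.5] (array([535.5, 446.5]),
[... 1437 characters left out ...]
 (array([365.3, 310.7]), array([55.6, 52.3]), 30.5)
scene block_a 0.8 [213.2 239.6] (array([782.4, 333.3]), array([40.6, 77.2]), 60.2)
scene beaker 0.92 [224.  264.4] (array([666.7, 395.7]), array([49. , 91.8]), 54.9)
scene tape_roll 0.73 [310.1 346.9] (array([327.9, 478. ]), array([64.2, 68.4]), 30.5)
scene paste_jar 0.44 [272.2 234.8] (array([624.4, 217.3]), array([136.9, 173.5]), 1.4)
tip scene tray 0.55 [275.8 232.2] [0.6387 0.1936]
tip scene mat 0.58 [292.7 303.4] [0.4551 0.376 ]
tip scene block_a 0.87 [328.5 294.6] [0.3806 0.3021]
tip scene block_a 0.82 [264.4 193. ] [0.7688 0.0746]
tip scene block_a 0.78 [255.6 308.3] [0.5356 0.4424]
tip scene block_a 0.7 [294.7 303. ] [0.45   0.3733]
```

View pics/c.png

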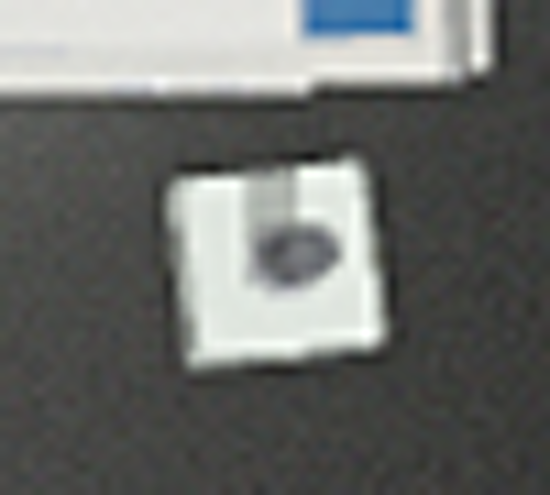

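Close crop of the stand: white square centred about (278,264) with the dark gauge handle at its centre, leaning right because of perspective (top disc about (311,252) in the crop). No look-alike of it stands nearby.

```bash
python3 - <<'E'
from h import *
T=dict(np.load("top.npz")); S=dict(np.load("scene.npz"))
f=lambda q:((q[0]+.5)/11-.5+385,(q[1]+.5)/11-.5+195)
print("stand ctr",ray(T,f((277.5,264)),.036),"corners",[ray(T,f(q),.036)[:2].round(3) for q in((170,185),(365,162),(385,345),(190,365))])
print("handle top",ray(T,f((311,252)),.097))
W=cloud(T)
w=W[200:235,398:425].reshape(-1,3); print("z>.055 pts",w[w[:,2]>.055].round(3).tolist())
m=np.abs(W[...,2]-.225)<.008; m[:, :285]=0; m[:,390:]=0; q=W[m]; print("cabinet",np.nanmin(q,0),np.nanmax(q,0))
# paper tray walls
r=W[138:210,338:432]; print("papertray zmax",np.nanpercentile(r[...,2],[50,95,99]), [W[v,384].round(3).tolist() for v in range(198,208)])
# tray region edges along lines
print("traycol",[ (v,W[v,294].round(3).tolist()) for v in list(range(162,172))+list(range(194,208,2))])
# arm profile around start TCP
Ws=cloud(S); 
for n,X in(("top",W),("scene",Ws)):
    y=np.array([.192,.489])/np.hypot(.192,.489); s=X[...,:2]@y; l=X[...,:2]@np.array([-y[1],y[0]])
    for a in np.arange(.1,.75,.05):
        k=(abs(s-a)<.025)&(abs(l)<.12)&(X[...,2]>.2); 
        if k.sum(): print(n,round(a,2),k.sum(),X[k][:,2].min().round(3),X[k][:,2].max().round(3),"lat",l[k].min().round(3),l[k].max().round(3))
E
```

```text
stand ctr [ 0.47839628 -0.25000229  0.036     ] corners [array([ 0.508, -0.213]), array([ 0.514, -0.283]), array([ 0.449, -0.287]), array([ 0.443, -0.217])]
handle top [ 0.47883709 -0.25080397  0.097     ]
z>.055 pts [[0.488, -0.245, 0.096], [0.488, -0.249, 0.095], [0.488, -0.253, 0.093], [0.488, -0.256, 0.096], [0.487, -0.243, 0.058], [0.486, -0.243, 0.082], [0.485, -0.245, 0.095], [0.485, -0.249, 0.093], [0.484, -0.251, 0.101], [0.484, -0.256, 0.096], [0.483, -0.24, 0.056], [0.482, -0.24, 0.075], [0.481, -0.242, 0.089], [0.481, -0.246, 0.086], [0.48, -0.247, 0.101], [0.481, -0.252, 0.097], [0.48, -0.254, 0.103], [0.481, -0.261, 0.089], [0.479, -0.241, 0.07], [0.478, -0.242, 0.087], [0.477, -0.244, 0.096], [0.477, -0.249, 0.092], [0.476, -0.251, 0.102], [0.477, -0.256, 0.094], [0.476, -0.258, 0.101], [0.475, -0.241, 0.068], [0.474, -0.243, 0.079], [0.474, -0.245, 0.09], [0.473, -0.247, 0.101], [0.473, -0.251, 0.098], [0.473, -0.255, 0.097], [0.471, -0.246, 0.06], [0.471, -0.248, 0.07], [0.47, -0.251, 0.075]]
cabinet [-0.13596596 -0.17823185  0.21700345] [1.29057089 0.19575517 0.2329
[... 1038 characters left out ...]
 -0.044 0.1
top 0.4 1126 0.632 0.74 lat -0.043 0.082
top 0.45 1300 0.254 0.728 lat -0.053 0.068
top 0.5 1517 0.251 0.724 lat -0.063 0.063
top 0.55 1065 0.249 0.72 lat -0.066 0.055
top 0.6 55 0.284 0.696 lat -0.015 0.046
scene 0.1 667 0.2 0.255 lat -0.041 0.12
scene 0.15 820 0.777 0.787 lat -0.027 0.058
scene 0.2 3095 0.669 0.785 lat -0.033 0.119
scene 0.25 3737 0.68 0.766 lat -0.031 0.12
scene 0.3 4090 0.666 0.756 lat -0.041 0.11
scene 0.35 4364 0.657 0.747 lat -0.043 0.102
scene 0.4 4281 0.653 0.738 lat -0.037 0.091
scene 0.45 4165 0.294 0.728 lat -0.047 0.076
scene 0.5 5178 0.369 0.721 lat -0.056 0.065
scene 0.55 9379 0.247 0.717 lat -0.064 0.061
scene 0.6 3157 0.254 0.697 lat -0.062 0.052
```

Request:
apply_moves(commands=[[[0.12, -0.308, 0.06], [0, 0, 0], 0], [[0.12, -0.308, 0.06], [0, 0, 0], 0], [[0.12, -0.308, 0.06], [0, 0, 0], 0], [[0.12, -0.308, 0.06], [0, 0, 0], 0], [[0.12, -0.308, 0.06], [0, 0, 0], 0], [[0.12, -0.308, 0.06], [0, 0, 0], 0], [[0.12, -0.308, 0], [0, 0, 0], 0], [[0.12, -0.308, 0], [0, 0, 0], 0]], grip_force=40)

```text
clock: 3.17
eef_pos: [0.288, 0.241, 0.2677]
eef_rot: [0.0, 0.186, 0.983, 0.0]
ft_force: [1.1, 1.0, -0.3]
grip_width: 1.001
finger_force: 0.0
```

Request:
apply_moves(commands=[[[0.12, -0.308, 0], [0, 0, 0], 0], [[0.12, -0.308, 0], [0, 0, 0], 0], [[0.12, -0.308, 0], [0, 0, 0], 0], [[0.12, -0.308, 0], [0, 0, 0], 0], [[0.12, -0.308, 0], [0, 0, 0], 0], [[0.12, -0.308, 0], [0, 0, 0], 0], [[0.12, -0.308, 0], [0, 0, 0], 0], [[0.12, -0.308, 0], [0, 0, 0], 0]])

```text
clock: 3.83
eef_pos: [0.3839, -0.0058, 0.2675]
eef_rot: [0.0, 0.186, 0.983, 0.0]
ft_force: [1.0, 0.7, -0.2]
grip_width: 1.002
finger_force: 0.0
```

Request:
apply_moves(commands=[[[0.12, -0.308, 0], [0, 0, 0], 0], [[0.12, -0.308, 0], [0, 0, 0], 0], [[0.12, -0.308, 0], [0, 0, 0], 0], [[0.12, -0.308, 0], [0, 0, 0], 0], [[0.12, -0.308, 0], [0, 0, 0], 0], [[0.12, -0.308, 0], [0, 0, 0], 0], [[0.12, -0.308, 0], [0, 0, 0], 0], [[0.12, -0.308, 0], [0, 0, 0], 0]])

```text
clock: 4.5
eef_pos: [0.48, -0.2522, 0.2673]
eef_rot: [0.0, 0.186, 0.983, -0.0]
ft_force: [0.5, 1.0, 0.7]
grip_width: 0.998
finger_force: 0.0
```

Request:
apply_moves(commands=[[[0, 0, -0.35], [0, 0, 0], 0], [[0, 0, -0.35], [0, 0, 0], 0], [[0, 0, -0.35], [0, 0, 0], 0], [[0, 0, -0.35], [0, 0, 0], 0], [[0, 0, -0.35], [0, 0, 0], 0], [[0, 0, -0.25], [0, 0, 0], 0], [[0, 0, -0.15], [0, 0, 0], 0], [[0, 0, 0], [0, 0, 0], 0.4]], grip_force=20)

```text
clock: 5.17
eef_pos: [0.4782, -0.2494, 0.0494]
eef_rot: [-0.002, 0.186, 0.983, 0.001]
ft_force: [-0.9, -0.2, -0.9]
grip_width: 0.884
finger_force: 0.0
```

Request:
apply_moves(commands=[[[0, 0, 0], [0, 0, 0], 0.6], [[0, 0, 0], [0, 0, 0], 0.8], [[0, 0, 0], [0, 0, 0], 1], [[0, 0, 0], [0, 0, 0], 1]])

```text
clock: 5.5
eef_pos: [0.4803, -0.2509, 0.0534]
eef_rot: [0.001, 0.186, 0.983, -0.0]
ft_force: [-0.3, -0.1, 0.3]
grip_width: 0.297
finger_force: 0.0
```

Request:
apply_moves(commands=[[[0, 0, 0], [0, 0, 0], 1], [[0, 0, 0], [0, 0, 0], 1], [[0, 0, 0], [0, 0, 0], 1], [[0, 0, 0], [0, 0, 0], 1]])

```text
clock: 5.83
eef_pos: [0.4803, -0.2508, 0.0532]
eef_rot: [0.001, 0.186, 0.983, -0.0]
ft_force: [-0.6, 0.5, 7.0]
grip_width: 0.227
finger_force: 22.1
```

Request:
apply_moves(commands=[[[0, 0, 0], [0, 0, 0], 0.5], [[0, 0, 0], [0, 0, 0], 0.45], [[0, 0, 0], [0, 0, 0.5], 0.45], [[0, 0, 0], [0, 0, 1], 0.45], [[0, 0, 0], [0, 0, 1], 0.45], [[0, 0, 0], [0, 0, 1], 0.45], [[0, 0, 0], [0, 0, 1], 0.45], [[0, 0, 0], [0, 0, 1], 0.45]])

```text
clock: 6.5
eef_pos: [0.4797, -0.2504, 0.0523]
eef_rot: [-0.0, -0.146, 0.989, 0.0]
ft_force: [0.0, -0.2, -1.3]
grip_width: 0.549
finger_force: 0.0
```

Request:
apply_moves(commands=[[[0, 0, 0], [0, 0, 1], 0.45], [[0, 0, 0], [0, 0, 1], 0.45], [[0, 0, 0], [0, 0, 1], 0.45], [[0, 0, 0], [0, 0, 1], 0.45], [[0, 0, 0], [0, 0, 1], 0.45], [[0, 0, 0], [0, 0, 1], 0.45], [[0, 0, 0], [0, 0, 1], 0.45], [[0, 0, 0], [0, 0, 0.59], 0.5]])

```text
clock: 7.17
eef_pos: [0.4797, -0.2504, 0.0523]
eef_rot: [-0.0, -0.566, 0.824, 0.0]
ft_force: [0.5, -0.5, 0.2]
grip_width: 0.5
finger_force: 0.0
```

Request:
apply_moves(commands=[[[0, 0, 0], [0, 0, 0], 0.8], [[0, 0, 0], [0, 0, 0], 1], [[0, 0, 0], [0, 0, 0], 1], [[0, 0, 0], [0, 0, 0], 1], [[0, 0, 0], [0, 0, 0], 1], [[0, 0, 0], [0, 0, 0], 1]], grip_force=25)

```text
clock: 7.67
eef_pos: [0.4798, -0.2505, 0.0524]
eef_rot: [0.0, -0.563, 0.826, -0.0]
ft_force: [0.8, -0.2, 2.7]
grip_width: 0.231
finger_force: 24.6
```

Request:
apply_moves(commands=[[[0, 0, 0], [0, 0, 0], 1], [[0, 0, 0.1], [0, 0, 0], 1], [[0, 0, 0.2], [0, 0, 0], 1], [[0, 0, 0.3], [0, 0, 0], 1], [[0, 0, 0.4], [0, 0, 0], 1], [[0, 0, 0.4], [0, 0, 0], 1], [[0, 0, 0.4], [0, 0, 0], 1], [[0, 0, 0.4], [0, 0, 0], 1]], grip_force=50)

```text
clock: 8.33
eef_pos: [0.4791, -0.25, 0.2741]
eef_rot: [-0.0, -0.563, 0.826, 0.0]
ft_force: [1.2, -1.4, -2.2]
grip_width: 0.221
finger_force: 49.0
```

Request:
apply_moves(commands=[[[0, 0, 0.4], [0, 0, 0], 1], [[-0.02, 0.1, 0.1], [0, 0, 0], 1], [[-0.06, 0.3, 0], [0, 0, 0], 1], [[-0.06, 0.34, 0], [0, 0, 0], 1], [[-0.07, 0.35, 0], [0, 0, 0], 1], [[-0.07, 0.35, 0], [0, 0, 0], 1], [[-0.07, 0.35, 0], [0, 0, 0], 1], [[-0.07, 0.35, 0], [0, 0, 0], 1]])

```text
clock: 9.0
eef_pos: [0.4368, -0.0349, 0.3219]
eef_rot: [-0.0, -0.563, 0.826, 0.0]
ft_force: [1.6, 0.9, -0.3]
grip_width: 0.217
finger_force: 49.1
```

Request:
apply_moves(commands=[[[-0.07, 0.35, 0], [0, 0, 0], 1], [[-0.07, 0.35, 0], [0, 0, 0], 1], [[-0.07, 0.35, 0], [0, 0, 0], 1], [[-0.07, 0.35, 0], [0, 0, 0], 1], [[-0.07, 0.35, 0], [0, 0, 0], 1], [[-0.07, 0.35, 0], [0, 0, 0], 1], [[-0.07, 0.35, 0], [0, 0, 0], 1], [[-0.07, 0.35, 0], [0, 0, 0], 1]])

```text
clock: 9.67
eef_pos: [0.3807, 0.2452, 0.322]
eef_rot: [-0.0, -0.563, 0.826, 0.0]
ft_force: [1.9, 0.3, -2.0]
grip_width: 0.216
finger_force: 49.1
```

Request:
apply_moves(commands=[[[-0.06, 0.29, 0], [0, 0, 0], 1], [[-0.06, 0.29, -0.1], [0, 0, 0], 1], [[0, 0, -0.35], [0, 0, 0], 1], [[0, 0, -0.4], [0, 0, 0], 1], [[0, 0, -0.4], [0, 0, 0], 1], [[0, 0, -0.4], [0, 0, 0], 1], [[0, 0, -0.3], [0, 0, 0], 1], [[0, 0, -0.2], [0, 0, 0], 1]])

```text
clock: 10.33
eef_pos: [0.3679, 0.3006, 0.1041]
eef_rot: [-0.002, -0.563, 0.826, 0.0]
ft_force: [-1.2, 0.8, -0.7]
grip_width: 0.22
finger_force: 49.1
```

Request:
apply_moves(commands=[[[0, 0, -0.1], [0, 0, 0], 1], [[0, 0, 0], [0, 0, 0], 1]])

```text
clock: 10.5
eef_pos: [0.3681, 0.3007, 0.0949]
eef_rot: [-0.002, -0.563, 0.826, 0.0]
ft_force: [-0.1, -0.5, -0.9]
grip_width: 0.218
finger_force: 49.1
```

```bash
python3 - <<'E'
from h import *
S=camera("scene"); T=camera("top"); o=get_obs(); print(o["eef_pos"].round(4),o["ft_force"].round(1))
np.savez("s1.npz",**S); np.savez("t1.npz",**T)
a=cv2.resize(S["frame"][245:325,270:390],None,fx=5,fy=5,interpolation=cv2.INTER_CUBIC)
b=cv2.resize(T["frame"][190:275,220:300],None,fx=4.7,fy=4.7,interpolation=cv2.INTER_CUBIC)
im=np.zeros((400,780,3),np.uint8); im[:400,:400]=a[:400,:400]; im[:400,400:400+376]=b[:400,:376]
cv2.imwrite("pics/d.png",im); print(proj(S,[[.369,.3035,.033],[.369,.3035,.046]]),proj(T,[.369,.3035,.033]))
E
```

```text
[0.3695 0.3015 0.0974] [ 0.6 -0.5 -0.5]
[[332.03631965 291.75868229]
 [332.15118194 289.48235733]] [268.85173301 250.53232782]
```

View pics/d.png

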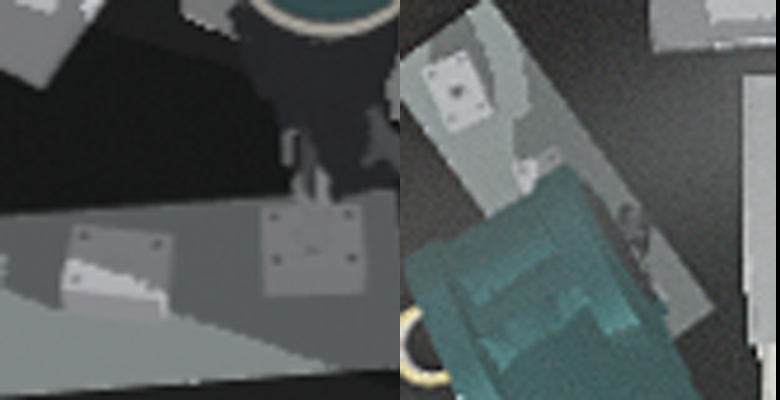

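The left half shows the gauge's nose over block 3 (bore at about (313,236) in the crop, screws symmetric about it); the bore looks wider than in the others.

Request:
apply_moves(commands=[[[-0.01, 0.015, 0], [0, 0, 0], 1], [[0, 0, -0.1], [0, 0, 0], 1], [[0, 0, -0.05], [0, 0, 0], 1], [[0, 0, 0], [0, 0, 0], 1], [[0, 0, -0.02], [0, 0, 0], 1], [[0, 0, -0.02], [0, 0, 0], 1], [[0, 0, 0], [0, 0, 0], 1]])

```text
clock: 11.18
eef_pos: [0.3688, 0.3031, 0.0783]
eef_rot: [0.0, -0.563, 0.826, -0.0]
ft_force: [-0.4, -0.0, -1.6]
grip_width: 0.223
finger_force: 49.2
```

Request:
apply_moves(commands=[[[0, 0, -0.015], [0, 0, 0], 1], [[0, 0, -0.015], [0, 0, 0], 1], [[0, 0, -0.01], [0, 0, 0], 1], [[0, 0, 0], [0, 0, 0], 1]])

```text
clock: 11.52
eef_pos: [0.3686, 0.303, 0.0741]
eef_rot: [-0.0, -0.563, 0.826, 0.0]
ft_force: [-0.1, -1.0, -1.3]
grip_width: 0.223
finger_force: 49.2
```

Request:
apply_moves(commands=[[[0, 0, -0.02], [0, 0, 0], 1], [[0, 0, -0.02], [0, 0, 0], 1], [[0, 0, -0.02], [0, 0, 0], 1], [[0, 0, 0], [0, 0, 0], 1]])

```text
clock: 11.85
eef_pos: [0.3685, 0.3029, 0.0679]
eef_rot: [-0.0, -0.563, 0.826, 0.0]
ft_force: [0.2, -0.6, -1.2]
grip_width: 0.221
finger_force: 49.2
```

Slipping in freely. Lower further.

Request:
apply_moves(commands=[[[0, 0, -0.03], [0, 0, 0], 1], [[0, 0, -0.03], [0, 0, 0], 1], [[0, 0, -0.03], [0, 0, 0], 1], [[0, 0, -0.03], [0, 0, 0], 1], [[0, 0, -0.02], [0, 0, 0], 1], [[0, 0, -0.02], [0, 0, 0], 1], [[0, 0, 0], [0, 0, 0], 1]])

```text
clock: 12.43
eef_pos: [0.3685, 0.303, 0.0519]
eef_rot: [-0.0, -0.563, 0.826, 0.0]
ft_force: [-0.3, 0.5, -0.8]
grip_width: 0.217
finger_force: 49.2
```

Request:
apply_moves(commands=[[[0, 0, -0.01], [0, 0, 0], 1], [[0, 0, -0.01], [0, 0, 0], 1], [[0, 0, -0.005], [0, 0, 0], 1], [[0, 0, 0], [0, 0, 0], 1]])

```text
clock: 12.77
eef_pos: [0.3687, 0.3031, 0.0497]
eef_rot: [0.0, -0.563, 0.826, 0.0]
ft_force: [0.1, 0.0, -1.2]
grip_width: 0.218
finger_force: 49.2
```

Request:
apply_moves(commands=[[[0, 0, -0.005], [0, 0, 0], 1], [[0, 0, 0], [0, 0, 0], 0.7], [[0, 0, 0], [0, 0, 0], 0.5], [[0, 0, 0], [0, 0, 0], 0.4], [[0, 0, 0], [0, 0, 0], 0.4], [[0, 0, 0.15], [0, 0, 0], 0.4], [[0, 0, 0.4], [0, 0, 0], 0.3], [[0, 0, 0.4], [0, 0, 0], 0.2]])

```text
clock: 13.43
eef_pos: [0.3676, 0.3024, 0.1448]
eef_rot: [-0.002, -0.563, 0.826, 0.0]
ft_force: [1.6, 2.0, 0.2]
grip_width: 0.802
finger_force: 0.0
```

Request:
apply_moves(commands=[[[0.123, 0.099, 0], [0, 0, -1], 0], [[0.123, 0.099, 0], [0, 0, -1], 0], [[0.123, 0.099, 0], [0, 0, -1], 0], [[0.123, 0.099, 0], [0, 0, -1], 0], [[0.123, 0.099, 0], [0, 0, -1], 0], [[0.123, 0.099, 0], [0, 0, -1], 0], [[0.123, 0.1, 0], [0, 0, -0.92], 0], [[0, 0, 0], [0, 0, 0], 0]])

```text
clock: 14.1
eef_pos: [0.4566, 0.3737, 0.1438]
eef_rot: [0.0, -0.179, 0.984, 0.0]
ft_force: [-0.9, -0.6, -0.8]
grip_width: 1.0
finger_force: 0.0
```

```bash
python3 - <<'E'
from h import *
S=camera("scene"); o=get_obs(); print(o["eef_pos"].round(4),o["eef_rot"].round(3))
np.savez("s2.npz",**S)
cv2.imwrite("pics/e.png",cv2.resize(S["frame"][225:325,230:380],None,fx=5,fy=5,interpolation=cv2.INTER_CUBIC))
print("block3 ctr, handle top exp",proj(S,[[.3685,.303,.033],[.3685,.303,.094]]))
E
```

```text
[0.4554 0.3729 0.1438] [-0.    -0.183  0.983 -0.   ]
block3 ctr, handle top exp [[332.27924435 291.70164686]
 [332.84642289 280.66298494]]
```

View pics/e.png

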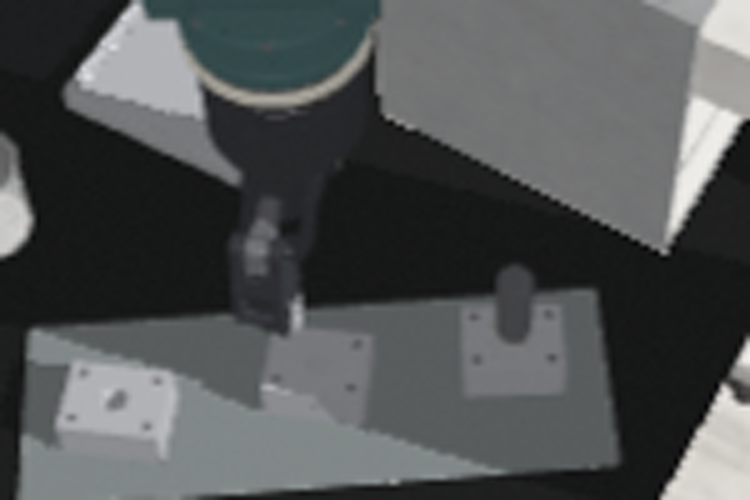

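The gauge stands upright in block 3, its handle top at the height expected for fully home. Now block 2.

Request:
apply_moves(commands=[[[0, 0, -0.35], [0, 0, 0], 0], [[0, 0, -0.35], [0, 0, 0], 0], [[0, 0, -0.3], [0, 0, 0], 0], [[0, 0, -0.2], [0, 0, 0], 0], [[0, 0, -0.1], [0, 0, 0], 0], [[0, 0, -0.05], [0, 0, 0], 0.2], [[0, 0, 0], [0, 0, 0], 0.4], [[0, 0, 0], [0, 0, 0], 0.6]], grip_force=40)

```text
clock: 14.82
eef_pos: [0.4552, 0.3727, 0.0104]
eef_rot: [0.001, -0.183, 0.983, 0.0]
ft_force: [0.6, -0.2, -1.0]
grip_width: 0.605
finger_force: 0.0
```

Request:
apply_moves(commands=[[[0, 0, 0], [0, 0, 0], 0.7], [[0, 0, 0], [0, 0, 0], 0.8], [[0, 0, 0], [0, 0, 0], 0.8], [[0, 0, 0], [0, 0, 0], 0.8]])

```text
clock: 15.15
eef_pos: [0.4555, 0.3729, 0.0109]
eef_rot: [0.001, -0.182, 0.983, 0.0]
ft_force: [-0.9, -1.1, 6.3]
grip_width: 0.462
finger_force: 40.3
```

Request:
apply_moves(commands=[[[0, 0, 0], [0, 0, 0], 0.8], [[0, 0, 0.1], [0, 0, 0], 0.8], [[0, 0, 0.3], [0, 0, 0], 0.8], [[0, 0, 0.4], [0, 0, 0], 0.8], [[0, 0, 0.3], [0, 0, 0], 0.8], [[0.175, -0.1875, 0.1], [0, 0, 0.952], 0.8], [[0.175, -0.1875, 0], [0, 0, 0.952], 0.8], [[0.175, -0.1875, 0], [0, 0, 0.952], 0.8]], grip_force=60)

```text
clock: 15.82
eef_pos: [0.5083, 0.316, 0.1319]
eef_rot: [0.002, -0.351, 0.937, 0.0]
ft_force: [0.2, -0.5, -1.8]
grip_width: 0.453
finger_force: 60.5
```

Request:
apply_moves(commands=[[[0.175, -0.1875, 0], [0, 0, 0.952], 0.8], [[0.175, -0.1875, 0], [0, 0, 0.952], 0.8], [[0.175, -0.1875, 0], [0, 0, 0.952], 0.8], [[0.175, -0.1875, 0], [0, 0, 0.952], 0.8], [[0.175, -0.1875, 0], [0, 0, 0.952], 0.8], [[0.175, -0.1875, 0], [0, 0, 0.952], 0.8], [[0.175, -0.1875, 0], [0, 0, 0.952], 0.8], [[0.175, -0.1875, 0], [0, 0, 0.952], 0.8]])

```text
clock: 16.48
eef_pos: [0.6481, 0.1651, 0.1308]
eef_rot: [-0.0, 0.727, -0.686, 0.0]
ft_force: [-0.0, -0.5, -0.7]
grip_width: 0.456
finger_force: 60.5
```

```bash
python3 - <<'E'
from h import *
S=camera("scene"); o=get_obs(); print(o["eef_pos"].round(4),o["eef_rot"].round(3),o["grip_width"])
np.savez("s3.npz",**S)
cv2.imwrite("pics/f.png",cv2.resize(S["frame"][180:330,210:360],None,fx=4,fy=4,interpolation=cv2.INTER_CUBIC))
E
```

```text
[0.651  0.1619 0.1304] [-0.     0.73  -0.683  0.001] 0.455503884756982
```

View pics/f.png

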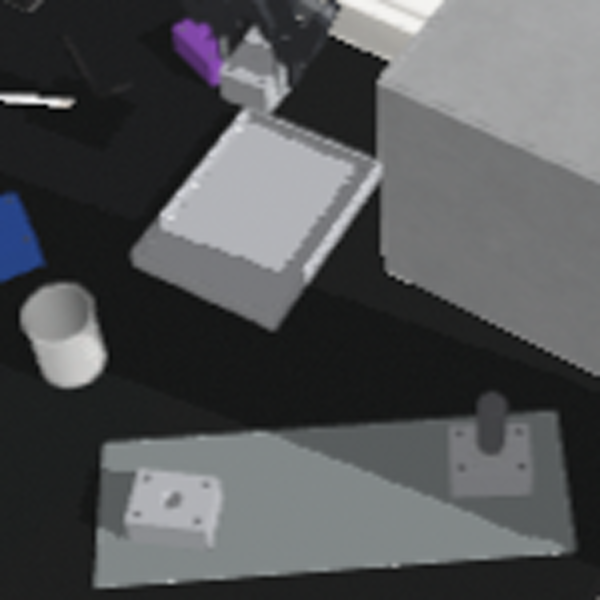

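The tray is in full view (rim corners about (250,109) and (382,164), base corners (275,329) and (134,263) in the crop); block 2 is in the gripper above its far part. Gauge, block 1 and beaker are unmoved.

```bash
python3 - <<'E'
from h import *
S=dict(np.load("s3.npz"))
f=lambda q:((q[0]+.5)/4-.5+210,(q[1]+.5)/4-.5+180)
P=[ray(S,f(q),h)[:2] for q,h in(((250,109),.018),((382,164),.018),((275,329),0),((134,263),0))]
print(np.round(P,4).tolist(), np.mean(P,0), (P[0]+P[2])/2,(P[1]+P[3])/2)
E=[b-a for a,b in zip(P,P[1:]+P[:1])]; print([(np.linalg.norm(e).round(3),np.degrees(np.arctan2(e[1],e[0])).round(1)) for e in E])
E
```

```text
[[0.7005, 0.123], [0.5741, 0.1166], [0.5679, 0.2826], [0.6982, 0.2885]] [0.6351824  0.20266249] [0.63420487 0.20276566] [0.63615994 0.20255931]
[(np.float64(0.127), np.float64(-177.1)), (np.float64(0.166), np.float64(92.1)), (np.float64(0.13), np.float64(2.6)), (np.float64(0.166), np.float64(-89.2))]
```

Request:
apply_moves(commands=[[[-0.05, 0, -0.3], [0, 0, 0], 0.8], [[0, 0, -0.35], [0, 0, 0], 0.8], [[0, 0, -0.28], [0, 0, 0], 0.8], [[0, 0, -0.12], [0, 0, 0], 0.8], [[0, 0, -0.06], [0, 0, 0], 0.8], [[0, 0, -0.04], [0, 0, 0], 0.8], [[0, 0, -0.02], [0, 0, 0], 0.8], [[0, 0, 0], [0, 0, 0], 0.8]])

```text
clock: 17.2
eef_pos: [0.6429, 0.1663, 0.0133]
eef_rot: [-0.001, 0.725, -0.688, 0.0]
ft_force: [0.0, -0.2, -1.8]
grip_width: 0.455
finger_force: 60.6
```

Request:
apply_moves(commands=[[[0, 0, -0.01], [0, 0, 0], 0.8], [[0, 0, -0.01], [0, 0, 0], 0.8], [[0, 0, 0], [0, 0, 0], 0.8]])

```text
clock: 17.45
eef_pos: [0.6428, 0.1663, 0.011]
eef_rot: [-0.001, 0.725, -0.688, 0.0]
ft_force: [0.2, 0.2, 2.1]
grip_width: 0.461
finger_force: 61.1
```

Request:
apply_moves(commands=[[[0, 0, 0], [0, 0, 0], 0.45], [[0, 0, 0], [0, 0, 0], 0.4], [[0, 0, 0], [0, 0, 0], 0.36], [[0, 0, 0], [0, 0, 0], 0.36], [[0, 0, 0.15], [0, 0, 0], 0.36], [[0, 0, 0.35], [0, 0, 0], 0.36], [[0, 0, 0.4], [0, 0, 0], 0.3], [[0, 0, 0.3], [0, 0, 0], 0]])

```text
clock: 18.12
eef_pos: [0.6424, 0.1662, 0.133]
eef_rot: [-0.0, 0.725, -0.688, 0.0]
ft_force: [-0.4, 0.5, -0.1]
grip_width: 0.826
finger_force: 0.0
```

Request:
apply_moves(commands=[[[-0.096, 0.256, 0], [0, 0, -0.94], 0], [[-0.096, 0.256, 0], [0, 0, -0.94], 0], [[-0.096, 0.256, 0], [0, 0, -0.94], 0], [[-0.096, 0.256, 0], [0, 0, -0.94], 0], [[-0.096, 0.256, 0], [0, 0, -0.94], 0], [[-0.096, 0.256, 0], [0, 0, -0.94], 0], [[-0.096, 0.256, 0], [0, 0, -0.94], 0], [[-0.096, 0.256, 0], [0, 0, -0.94], 0]])

```text
clock: 18.78
eef_pos: [0.5648, 0.3722, 0.1303]
eef_rot: [-0.0, -0.35, 0.937, -0.0]
ft_force: [0.0, -0.3, 0.5]
grip_width: 1.006
finger_force: 0.0
```

Request:
apply_moves(commands=[[[-0.096, 0.256, 0], [0, 0, -0.94], 0], [[-0.096, 0.256, 0], [0, 0, -0.94], 0], [[-0.096, 0.256, 0], [0, 0, -0.94], 0], [[0, 0, 0], [0, 0, 0], 0], [[0, 0, 0], [0, 0, 0], 0]])

```text
clock: 19.2
eef_pos: [0.536, 0.449, 0.13]
eef_rot: [-0.0, -0.191, 0.982, -0.0]
ft_force: [0.5, -0.2, 0.6]
grip_width: 0.998
finger_force: 0.0
```

Request:
apply_moves(commands=[[[0.01, -0.015, -0.35], [0, 0, 0], 0], [[0, 0, -0.35], [0, 0, 0], 0], [[0, 0, -0.25], [0, 0, 0], 0], [[0, 0, -0.15], [0, 0, 0], 0], [[0, 0, -0.09], [0, 0, 0], 0], [[0, 0, 0], [0, 0, 0], 0.2], [[0, 0, 0], [0, 0, 0], 0.4], [[0, 0, 0], [0, 0, 0], 0.6]], grip_force=40)

```text
clock: 19.87
eef_pos: [0.5386, 0.4465, 0.0127]
eef_rot: [0.001, -0.19, 0.982, 0.0]
ft_force: [0.0, 0.0, -0.1]
grip_width: 0.608
finger_force: 0.0
```

Request:
apply_moves(commands=[[[0, 0, 0], [0, 0, 0], 0.7], [[0, 0, 0], [0, 0, 0], 0.8], [[0, 0, 0], [0, 0, 0], 0.8], [[0, 0, 0], [0, 0, 0], 0.8]])

```text
clock: 20.2
eef_pos: [0.5385, 0.4467, 0.0129]
eef_rot: [0.001, -0.19, 0.982, 0.0]
ft_force: [-0.1, -0.7, 5.9]
grip_width: 0.459
finger_force: 41.4
```

Request:
apply_moves(commands=[[[0, 0, 0], [0, 0, 0], 0.8], [[0, 0, 0.1], [0, 0, 0], 0.8], [[0, 0, 0.3], [0, 0, 0], 0.8], [[0, 0, 0.4], [0, 0, 0], 0.8], [[0, 0, 0.35], [0, 0, 0], 0.8], [[0.095, -0.184, 0.05], [0, 0, 0.934], 0.8], [[0.095, -0.184, 0], [0, 0, 0.934], 0.8], [[0.095, -0.184, 0], [0, 0, 0.934], 0.8]], grip_force=60)

```text
clock: 20.87
eef_pos: [0.5667, 0.3909, 0.1334]
eef_rot: [0.001, -0.355, 0.935, 0.0]
ft_force: [0.7, 0.3, -2.4]
grip_width: 0.451
finger_force: 61.0
```

Request:
apply_moves(commands=[[[0.095, -0.184, 0], [0, 0, 0.934], 0.8], [[0.095, -0.184, 0], [0, 0, 0.934], 0.8], [[0.095, -0.184, 0], [0, 0, 0.934], 0.8], [[0.095, -0.184, 0], [0, 0, 0.934], 0.8], [[0.095, -0.184, 0], [0, 0, 0.934], 0.8], [[0.095, -0.184, 0], [0, 0, 0.934], 0.8], [[0.095, -0.184, 0], [0, 0, 0.934], 0.8], [[0.095, -0.184, 0], [0, 0, 0.934], 0.8]])

```text
clock: 21.53
eef_pos: [0.6426, 0.243, 0.1324]
eef_rot: [-0.0, 0.725, -0.689, 0.0]
ft_force: [-0.4, -0.9, -1.5]
grip_width: 0.454
finger_force: 60.9
```

Request:
apply_moves(commands=[[[0, 0, 0], [0, 0, 0], 0.8], [[0, 0, 0], [0, 0, 0], 0.8]])

```text
clock: 21.7
eef_pos: [0.6426, 0.2431, 0.1321]
eef_rot: [-0.0, 0.722, -0.692, 0.0]
ft_force: [-0.1, 0.1, -1.7]
grip_width: 0.456
finger_force: 61.0
```

Descend 117 mm to just above the floor.

Request:
apply_moves(commands=[[[0, 0, -0.3], [0, 0, 0], 0.8], [[0, 0, -0.35], [0, 0, 0], 0.8], [[0, 0, -0.28], [0, 0, 0], 0.8], [[0, 0, -0.12], [0, 0, 0], 0.8], [[0, 0, -0.06], [0, 0, 0], 0.8], [[0, 0, -0.04], [0, 0, 0], 0.8], [[0, 0, -0.02], [0, 0, 0], 0.8], [[0, 0, 0], [0, 0, 0], 0.8]])

```text
clock: 22.37
eef_pos: [0.6426, 0.2443, 0.0151]
eef_rot: [-0.0, 0.723, -0.691, 0.0]
ft_force: [1.0, -0.5, -1.9]
grip_width: 0.454
finger_force: 60.9
```

Request:
apply_moves(commands=[[[0, 0, -0.01], [0, 0, 0], 0.8], [[0, 0, 0], [0, 0, 0], 0.8]])

```text
clock: 22.53
eef_pos: [0.6427, 0.2441, 0.0141]
eef_rot: [-0.001, 0.723, -0.691, 0.0]
ft_force: [-0.5, -0.9, -1.7]
grip_width: 0.453
finger_force: 60.9
```

Request:
apply_moves(commands=[[[0, 0, -0.01], [0, 0, 0], 0.8], [[0, 0, -0.005], [0, 0, 0], 0.8], [[0, 0, 0], [0, 0, 0], 0.8]])

```text
clock: 22.78
eef_pos: [0.6426, 0.244, 0.013]
eef_rot: [-0.001, 0.723, -0.691, 0.0]
ft_force: [-1.8, -0.8, 9.0]
grip_width: 0.452
finger_force: 62.3
```

Contact with the floor; release and lift clear, then check.

Request:
apply_moves(commands=[[[0, 0, 0], [0, 0, 0], 0.45], [[0, 0, 0], [0, 0, 0], 0.4], [[0, 0, 0], [0, 0, 0], 0.36], [[0, 0, 0], [0, 0, 0], 0.36], [[0, 0, 0.15], [0, 0, 0], 0.36], [[0, 0, 0.35], [0, 0, 0], 0.36], [[0, 0, 0.4], [0, 0, 0], 0.3], [[0, 0, 0.4], [0, 0, 0], 0.2]])

```text
clock: 23.45
eef_pos: [0.6416, 0.2437, 0.143]
eef_rot: [0.001, 0.723, -0.691, -0.0]
ft_force: [-0.2, 0.1, -0.3]
grip_width: 0.799
finger_force: 0.0
```

Request:
apply_moves(commands=[[[-0.1, -0.1, 0.4], [0, 0, 0], 0], [[-0.2, -0.2, 0.3], [0, 0, 0], 0], [[-0.25, -0.25, 0], [0, 0, 0], 0], [[-0.25, -0.25, 0], [0, 0, 0], 0], [[-0.2, -0.2, 0], [0, 0, 0], 0], [[0, 0, 0], [0, 0, 0], 0], [[0, 0, 0], [0, 0, 0], 0]])

```text
clock: 24.03
eef_pos: [0.5418, 0.1434, 0.2118]
eef_rot: [-0.0, 0.722, -0.692, 0.0]
ft_force: [-6.3, -4.9, 11.0]
grip_width: 1.004
finger_force: 6.1
```

```bash
python3 - <<'E'
from h import *
S=camera("scene"); o=get_obs(); print(o["eef_pos"].round(4),o["qd"].round(3))
W=cloud(S); np.savez("s4.npz",**S)
for p in([.643,.166],[.643,.244],[.3685,.303]):
    u,v=proj(S,[*p,.033]).round().astype(int); print(p,u,v,np.nanmedian(W[v-3:v+4,u-3:u+4,2]).round(3))
cv2.imwrite("pics/g.png",cv2.resize(S["frame"][190:340,210:360],None,fx=4,fy=4,interpolation=cv2.INTER_CUBIC))
E
```

```text
[0.542  0.1435 0.2117] [ 0.011  0.016  0.022  0.026 -0.02  -0.003]
[0.643, 0.166] 279 220 0.033
[0.643, 0.244] 265 237 0.032
[0.3685, 0.303] 332 292 0.047
```

View pics/g.png

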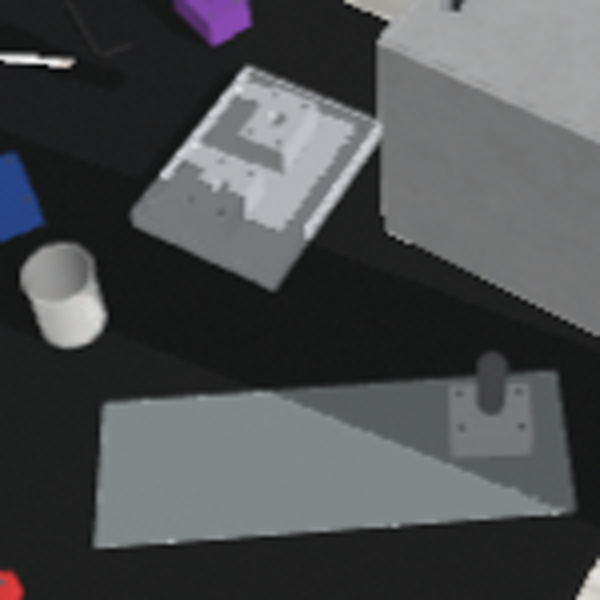

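The final picture shows both blocks flat in the tray, top up, and the gauge home in block 3. But a finger is lightly touching the cabinet's top (about 14 N), so I lift it straight up.

Request:
apply_moves(commands=[[[0, 0, 0.1], [0, 0, 0], 0], [[0, 0, 0.3], [0, 0, 0], 0], [[0, 0, 0.4], [0, 0, 0], 0], [[0, 0, 0.2], [0, 0, 0], 0], [[0, 0, 0], [0, 0, 0], 0], [[0, 0, 0], [0, 0, 0], 0]])

```text
clock: 24.58
eef_pos: [0.5436, 0.1448, 0.3114]
eef_rot: [-0.001, 0.723, -0.691, 0.0]
ft_force: [0.8, 0.0, -1.1]
grip_width: 0.997
finger_force: 0.0
```

```bash
python3 -c "
from cell import *
print(hand_in())"
```

```text
the job is handed in; nothing more can be done
None
```

The job is handed in at about 25 s: the gauge went freely into the first block tried (the one nearest the robot) and stands fully home there on the mat, and the two undersize blocks lie flat and top up in the reject tray; while backing away afterwards a finger briefly rested on the cabinet top at about 14 N before I lifted it clear.

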